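# Turn the front panels over on the inspection slide and lock it in

### The arm

A 6-joint arm with a two-finger parallel gripper is mounted at the origin on a cart in front of the work surface, level with it; the furniture and walls round the work are solid. World frame = base frame: x ahead of the robot, y to its left, z up, the work surface at z = 0. Lengths are in m, angles in rad, forces in N, time in s.
With the tool pointing down it reaches from about 0.35 to 0.8 m from the base axis. Payload 7.3 kg.
Tool frame: the origin (TCP) lies between the finger pads; the fingertips stand 25 mm ahead of it and the grasp point (between the pads) lies 6 mm ahead of it (r.tip_extent is the distance from the TCP to the fingertips, in m); z points along the fingers, y is the line along which they close (so a half turn about z gives the same grasp; the last joint's range is limited). The gripper opens to 85 mm and grips with 20 to 120 N. Pads are 22 mm wide; open, the fingers measure 114 mm over their backs; the gripper's body (76 mm by 85 mm) begins 54 mm behind the grasp point. The pads swing forward as they close: fully open they stand 13 mm farther back than shut.
Start: joints at [1.202, 0.342, 1.524, -0, 1.275, -0.146], TCP at [0.116, 0.512, 0.256] pointing down, gripper open.
Joint ranges: [-2.53, 2.53], [-0.77, 2.02], [0.04, 2.7], [-1, 4.14], [0.28, 2.66], [-3.11, 3.11]. Speed limits (rad/s): [2.57, 2.57, 3.14, 3.14, 3.14, 3.14].

### API

Orientations are given as a unit quaternion [x, y, z, w].
In Python, from workcell import r, command_gripper, optics gives the robot as it stands. The module is installed in compiled form; this text tells all that it offers. Calls block until the motion is done:
- r.reach(position, orientation): joint-space move of the TCP to a pose.
- r.move_straight(position, orientation=None, speed=0.15, max_force=None): straight line of the TCP; orientation=None keeps the orientation; speed is the mean speed in m/s. With max_force (N) it stops when the force on the tool has changed by that much, and returns True; else False.
- r.movej(angles): joint-space move.
- command_gripper(opening, force=None): finger opening in m; force is the grip in N (None keeps the last); returns when the fingers have stopped.
- r.hold(seconds).
- r.solve_ik(position, orientation): joint angles nearest the present ones, or None.
- r.read_state(): the state.
- optics.get_image(name): name is "scene" or "top"; returns (picture, depth): 400x640x3 uint8, red, green, blue; 400x640 float32, m along the optical axis (not along the pixel's ray), 0 where there is no reading.
- optics.camera_model(name): a dict with "K" (3x3 intrinsics, pixels), "k1" (the pictures are not rectified: a ray, as slopes to the right and down, at radius r is drawn at 1 + k1 r^2 times it, then the intrinsics apply), "R" (3x3) and "t" (3): a world point X has camera coordinates R X + t. Camera axes: x right, y down, z forward; pixel columns grow to the right and rows downward; lengths in m; the calibration is good to about 2 mm. A picture is of the moment at which its call begins. camera_model takes no time and is no camera call.
A pose or a line that the arm cannot do raises r.PlanningError and nothing moves.
- r.finish_job(): hands the job in; it is judged then, once.
The state is a dict: "time_s": time; "joint_positions": joint angles; "dq": joint speeds; "tau": joint torques, N m; "eef_pos": TCP position; "eef_rot": TCP orientation; "contact_force": force on the tool from outside, world axes, zero at the start; "torque": the same for the moment, N m; "grip_width": finger opening in m; "grip_force": force on a finger pad.
Only numpy, scipy, OpenCV 4.12 (cv2) and the standard library are available. Lean on these libraries where they do the work, as an engineer would, in place of code of your own. Each camera call takes 0.05 s, during which the arm holds its last target. There are 200 camera calls.

### The job

Turn every blue front panel on the loading deck over with the lifter, flipping it across the steel edge so that it lies blue face down and wholly on the bed of the carriage; do not grip or press the panels with the fingers, their coating marks. When all are on, push the carriage out of its detent and on, at a gentle pace, until it is fully home against its stop under the camera bar, then fit the red square key on the square head and turn it clockwise to the end to lock the carriage. Leave the key seated on the head, the lifter standing upright back on the green-grey tool mat, and the other things on the bench where they are.

Things in the scene. Friction and masses are not known exactly. Their poses are not given: they have to be found in the camera images.
- slide_unit: fixed grey base plate of the inspection slide, 388 x 356 x 12 mm; origin at bench height (z 0) under the near face of the steel turning edge, midway between the lanes; x points away from the robot (slide direction), y left, z up. Turning edge: x 0..10 mm, y +-126 mm, top at z 41 mm; before it the deck, behind it the carriage on two rails
- deck (a point): point on top of the aluminium loading deck (28.5 mm over the bench), 42 mm before the turning edge, in the middle lane; axes as slide_unit. Deck from 145 to 0 mm before the edge, flat, open at the front. Lanes centred on y = +80, 0, -80 mm between black guides 12 mm wide, 5 mm high, at y = +-40, +-120 mm. The turning edge stands 12.5 mm above it
- carriage_bed (a point): middle of the bed's room for panels, on its top surface (41.5 mm over the bench, 0.5 mm above the turning edge); moves with the carriage; axes as slide_unit. The bed reaches 55 mm to the front and 55 mm to the back (there a fence 10 mm high), 129 mm to either side; half-round lane bars 2.5 mm high at y = +-40, +-120 mm. At the start it begins 2 mm behind the turning edge
- camera_bar (a point): middle of the black camera bar's top, 102 mm over the bench; the bar is 44 mm deep (x) and 300 mm long (y), its underside 70 mm over the bench, on posts at y = +-160 mm; a grey cap on it stands 6 mm higher at y 85 to 125 mm. Axes as slide_unit; fixed
- push_knob (a point): point on the axis of the upright black push knob at the left end of the carriage, 16 mm below its top; the knob's head is 26 mm in diameter from 10 mm below to 10 mm above this point (rounded above), its stem below is 16 mm in diameter. To be pushed along the slide's x
- carriage (a joint): travel of the carriage along its rails (slide_unit x), m. 0 = at the loading deck, 0.09 = home against the stop, which is out of sight. A spring detent holds it in the first 20 mm: about 8 to 12 N frees it; then it runs with about 1 N of friction and light damping
- spindle (a joint): angle of the lock spindle, rad, growing clockwise seen from above; from about 0..0.15 at the start to 1.30 fully locked (end of its travel). Friction about 0.12 N m. Its dog, 40 mm long, swings in behind the carriage: with the carriage not home, it strikes the carriage's side and cannot close
- square_head (a point): on the axis of the upright lock spindle, on the collar (26 mm diameter) on which the key comes to rest; the square head, 16 mm across flats, rises 22 mm from here, its upper 8 mm tapering to 10 mm square. x and y axes are square to its flats and turn with it; near the right side of the slide. z up
- square_key: square key, 150 g; origin at the centre of its underside, z up. Steel hub 34 x 34 x 24 mm with a square bore 18 mm across (sides along x and y, 2 mm lead-in chamfer) 23.5 mm deep from below; a round stem 18 mm thick; a red wing 66 mm long along x, 12 mm thick along y, z 46 to 78 mm. Stands upright on the tool mat at the start
- lifter: hand lifter, 160 g, cranked; origin on its underside at the front face of its upright sheet; z up, x along the blade. Steel blade 2.5 mm thick, 28 mm wide, 30 mm to +x; heel as thick, 50 mm wide, 40 mm to -x; upright sheet x -5..0 mm, 28 mm wide, to z 46 mm, there cranked 26 mm forward (underside z 42 mm); on it a wooden handle to z 100 mm, 16 mm thick along x (centre x +17.5 mm), 34 mm wide
- tool_mat: green-grey tool mat, fixed, 150 mm (x) by 280 mm (y), 3 mm thick; origin under its centre; home of the lifter
- control_box: tall grey control box, fixed, between the tool mat and the slide: 245 (x) by 131 (y) by 241 mm high; origin under its middle. Carry things past in front of it or over it
- oil_bottle: white oil bottle with red nozzle, 40 mm across, 130 mm high, origin at its foot; bystander
- electrical_tape: roll of black electrical tape lying flat, 58 mm across, 19 mm high; bystander
- pliers: red long-nose pliers, 161 mm long, lying flat; bystander
- panel1: front panel, about 110 g (may be absent): aluminium plate 84 (x) by 66 (y) by 4 mm, blue coated face on top (+z), on four brass standoffs 10 mm thick, 8 mm high at x +-32, y +-24 mm; origin at the centre, level with the standoffs' feet: the plate spans z 8 to 12 mm. At the start it stands on them in a lane of the deck, its x away from the robot
- panel2: front panel, about 110 g (may be absent): aluminium plate 84 (x) by 66 (y) by 4 mm, blue coated face on top (+z), on four brass standoffs 10 mm thick, 8 mm high at x +-32, y +-24 mm; origin at the centre, level with the standoffs' feet: the plate spans z 8 to 12 mm. At the start it stands on them in a lane of the deck, its x away from the robot
- panel3: front panel, about 110 g (may be absent): aluminium plate 84 (x) by 66 (y) by 4 mm, blue coated face on top (+z), on four brass standoffs 10 mm thick, 8 mm high at x +-32, y +-24 mm; origin at the centre, level with the standoffs' feet: the plate spans z 8 to 12 mm. At the start it stands on them in a lane of the deck, its x away from the robot

How it is judged:
On the way, in this order (a step that is already met when the one before it is completed fails the run):
1. every panel lies blue face down on the bed of the carriage, which is still at the loading deck (angle between each of panel1, panel2, panel3's own z axis and vertical above 3.02 rad and x of panel1 in the frame of carriage_bed between -0.019 and 0.019 m and y of panel1 in the frame of carriage_bed between -0.115 and 0.115 m and z of panel1 in the frame of carriage_bed between 0.008 and 0.0165 m and linear speed of each of panel1, panel2, panel3 below 0.05 m/s and x of panel2 in the frame of carriage_bed between -0.019 and 0.019 m and y of panel2 in the frame of carriage_bed between -0.115 and 0.115 m and z of panel2 in the frame of carriage_bed between 0.008 and 0.0165 m and x of panel3 in the frame of carriage_bed between -0.019 and 0.019 m and y of panel3 in the frame of carriage_bed between -0.115 and 0.115 m and z of panel3 in the frame of carriage_bed between 0.008 and 0.0165 m and value of joint carriage below 0.03 m), for 0.2 s.
2. the carriage is fully home against its stop (value of joint carriage above 0.087 m), for 0.2 s.
3. the square key is seated on the square head and turned clockwise to its end (horizontal distance between square_key and square_head below 0.004 m and z of square_key in the frame of square_head below 0.004 m and angle between square_key's own z axis and vertical below 0.1 rad and value of joint spindle above 1.2 rad), for 0.2 s.
At the end, for the whole second after the job is handed in: every panel flat, blue face down on the bed (within 19 mm of its middle line, on no other panel); carriage home (over 0.087 m); lock past 1.2 rad; key seated on the square head (within 4 mm); lifter upright, at rest on the tool mat (all of step 3 and angle between each of panel1, panel2, panel3's own z axis and vertical above 3.02 rad and x of panel1 in the frame of carriage_bed between -0.019 and 0.019 m and y of panel1 in the frame of carriage_bed between -0.115 and 0.115 m and z of panel1 in the frame of carriage_bed between 0.008 and 0.0165 m and linear speed of each of panel1, panel2, panel3 below 0.05 m/s and x of panel2 in the frame of carriage_bed between -0.019 and 0.019 m and y of panel2 in the frame of carriage_bed between -0.115 and 0.115 m and z of panel2 in the frame of carriage_bed between 0.008 and 0.0165 m and x of panel3 in the frame of carriage_bed between -0.019 and 0.019 m and y of panel3 in the frame of carriage_bed between -0.115 and 0.115 m and z of panel3 in the frame of carriage_bed between 0.008 and 0.0165 m and value of joint carriage above 0.087 m and x of lifter in the frame of tool_mat between -0.075 and 0.075 m and y of lifter in the frame of tool_mat between -0.14 and 0.14 m and angle between lifter's own z axis and vertical below 0.1 rad and height (world z) of lifter below 0.01 m and linear speed of lifter below 0.02 m/s); the robot touches nothing.
It fails at once if a panel is gripped or pressed with the fingers (over 4 N) (contact force between any of panel1, panel2, panel3 and the fingers above 4 N).
It fails at once if the carriage is run hard into its stop (over 0.2 m/s in the last part of the way) (value of joint carriage above 0.07 m and velocity of joint carriage above 0.2 m/s).
It fails at once if a bystander is shifted by more than 30 mm (distance of any of oil_bottle, electrical_tape, pliers from where it was at the start of the episode above 0.03 m).
Of panel1, panel2, panel3 only 2 to 3 are there at a start; the rules pass over those that are not, and their reading is None.
At some moment in a run one of panel1, panel2, panel3 may be knocked a few centimetres aside while the robot is not near it.
It also fails if it takes over 210 s, if anything falls off the work surface, if the arm or the gripper's body presses on something with over 40 N, if the wrist force passes 120 N, or if a joint passes its speed limit or range.

## Working session

There is one attempt and no reset: what is moved stays moved. The work goes in short steps, each a Python script; the robot and the scene stay as the last script left them, time stands still between calls to the robot, and variables do not carry over. Pictures are saved under pics/ and viewed, at most 14 in all, crops included, and the job is handed in when it is done.

```bash
mkdir -p pics
cat > h.py <<'E'
import numpy as np, cv2
from workcell import r, command_gripper, optics
from scipy.spatial.transform import Rotation as Ro
def grab(n):
    im,d=optics.get_image(n); return im,d,optics.camera_model(n)
def rays(c,uv):
    uv=np.atleast_2d(np.float64(uv)); K=c["K"]
    m=(uv-[K[0][2],K[1][2]])/[K[0][0],K[1][1]]
    s=m.copy()
    for _ in range(20): s=m/(1+c["k1"]*(s**2).sum(1,keepdims=True))
    return s
def onz(c,uv,z):
    s=rays(c,uv); R=np.array(c["R"]); t=np.array(c["t"])
    D=np.c_[s,np.ones(len(s))]@R; o=-R.T@t
    return o+D*((z-o[2])/D[:,2])[:,None]
def cloud(c,d):
    v,u=np.mgrid[0:400,0:640]; s=rays(c,np.c_[u.ravel(),v.ravel()])
    P=np.c_[s,np.ones(len(s))]*d.ravel()[:,None]
    return ((P-c["t"])@np.array(c["R"])).reshape(400,640,3)
def proj(c,X):
    p=np.atleast_2d(X)@np.array(c["R"]).T+c["t"]; s=p[:,:2]/p[:,2:]
    s=s*(1+c["k1"]*(s**2).sum(1,keepdims=True)); K=c["K"]
    return s*[K[0][0],K[1][1]]+[K[0][2],K[1][2]]
def save(n,im): cv2.imwrite("pics/"+n+".png",im[:,:,::-1])
E
python3 - <<'E'
from h import *
for n in("scene","top"):
    im,d,c=grab(n); save(n,im); print(n,c,-np.array(c["R"]).T@c["t"]); np.savez(n+".npz",im=im,d=d)
print(r.read_state())
E
```

```text
scene {'K': array([[372.99936711,   0.        , 316.78819246],
       [  0.        , 372.99936711, 197.39377009],
       [  0.        ,   0.        ,   1.        ]]), 'k1': -0.05009280988412918, 'R': array([[ 0.92194454, -0.38729064,  0.00492228],
       [-0.28445763, -0.68566657, -0.67003374],
       [ 0.26287284,  0.61633376, -0.74231433]]), 't': array([-0.4489909 ,  0.2652405 ,  1.14896077])} [ 0.18736381 -0.70016675  1.03282019]
top {'K': array([[465.43562405,   0.        , 316.77175056],
       [  0.        , 465.43562405, 202.43656131],
       [  0.        ,   0.        ,   1.        ]]), 'k1': -0.10545626594516962, 'R': array([[-0.0920684 , -0.99573182,  0.00644568],
       [-0.90905877,  0.08140911, -0.40863764],
       [ 0.40636876, -0.04348211, -0.91267395]]), 't': array([0.10385878, 0.50854189, 1.33404023])} [-0.0702557   0.12002244  1.42468368]
{'time_s': 0.1, 'joint_positions': array([ 1.20199937e+00,  3.42660635e-01,  1.52488219e+00, -8.34832950e-06,
        1.27540894e+00, -1.45977760e-01]), 'dq': array([ 0.0009933 , -0.00129589, -0.00249897, -0.00178985, -0.0016203 ,
       -0.00166398]), 'tau': array([ 4.40303911e-04, -4.34445190e+01, -2.46485084e+01, -4.01066372e-04,
        4.61098447e-03, -3.66848576e-05]), 'eef_pos': array([0.11587131, 0.51173737, 0.25570522]), 'eef_rot': array([ 1.11178035e-01,  9.93800273e-01, -6.58182848e-04, -1.69122250e-04]), 'contact_force': array([-0.04114013, -0.3051769 ,  0.17015811]), 'torque': array([-0.01935306, -0.06951816, -0.02804929]), 'grip_force': 0.0, 'grip_width': 0.08517064035287243}
```

View pics/scene.png

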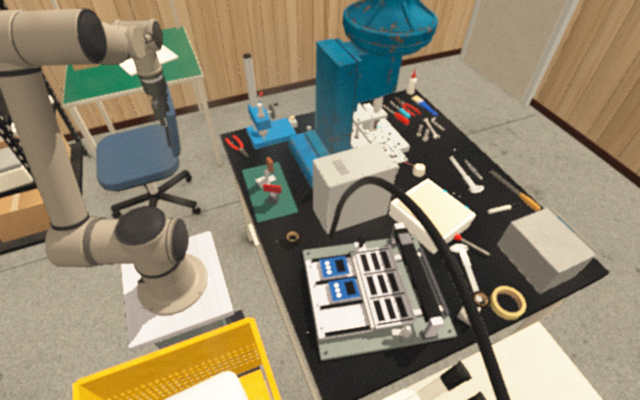

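View pics/top.png

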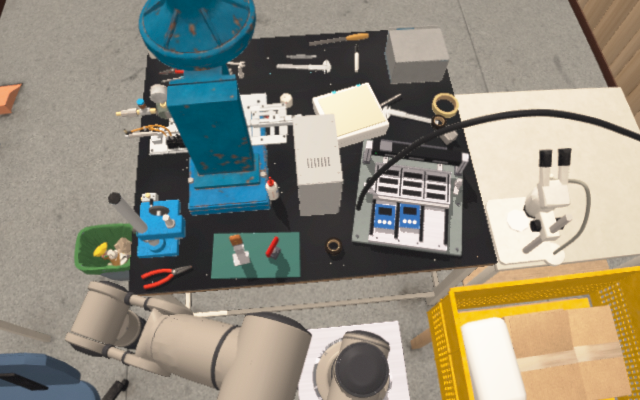

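The two views show two panels, in the left and middle lanes (top view about (384,217) and (409,216)). The lifter is at (238,249) and the key at (272,246), both on the mat. Next I'll enlarge these areas.

Run:
```python
from h import *
T=np.load("top.npz");S=np.load("scene.npz")
a=T["im"][120:265,340:480]; b=S["im"][215:365,295:460]
f=lambda x,w,h:cv2.resize(x,(w,h),interpolation=cv2.INTER_CUBIC)
save("c1",np.hstack([f(a,400,414),f(b,400,364).copy() if 0 else cv2.copyMakeBorder(f(b,400,364),0,50,0,0,0)]))
a=T["im"][225:285,205:305]; b=S["im"][150:225,235:305]
save("c2",np.hstack([f(a,500,300),cv2.copyMakeBorder(f(b,280,300),0,0,0,0,0)]))
for n,D in(("top",T),("scene",S)):
    c=optics.camera_model(n); P=cloud(c,D["d"]); hsv=cv2.cvtColor(D["im"],cv2.COLOR_RGB2HSV)
    np.save(n+"P.npy",P)
    for nm,lo,hi in(("mat",(70,60,40),(95,255,140)),("blue",(100,130,60),(120,255,255)),("red",(0,150,100),(8,255,255)),("red2",(172,150,100),(180,255,255))):
        m=cv2.inRange(hsv,lo,hi); k,l,s,ce=cv2.connectedComponentsWithStats(m)
        for i in range(1,k):
            if s[i,4]>25: print(n,nm,s[i],ce[i].round(1),np.median(P[l==i],0).round(3))
```

```text
top mat [ 211  232   90   47 3337] [256.8 256.2] [0.387 0.255 0.003]
top blue [261 128   5   7  30] [262.7 131. ] [0.826 0.216 0.061]
top blue [252 146  15  23 157] [259.8 154.7] [0.735 0.228 0.062]
top blue [189 159   6  20  53] [191.1 168.9] [0.696 0.461 0.062]
top blue [ 189  177   81   35 1408] [228.1 195.5] [0.586 0.339 0.062]
top blue [ 137  199   49   59 1406] [161.2 232.7] [0.444 0.542 0.033]
top blue [374 204  21  25 288] [384.1 216.7] [ 0.476 -0.156  0.041]
top blue [400 204  20  24 290] [409.6 216.1] [ 0.47  -0.241  0.041]
top blue [210 208  59   6  62] [239.  210.6] [0.553 0.309 0.01 ]
top red [175  70   8   4  27] [178.4  71.3] [1.164 0.537 0.009]
top red [268 177   6   9  38] [270.4 181.4] [0.603 0.197 0.101]
top red [266 237  12  20  98] [271.6 246.2] [0.396 0.207 0.08 ]
top red [141 268  33  21 293] [156.8 277. ] [0.352 0.578 0.009]
scene mat [385   0  19  14  93] [394.2   4.5] [0.852 0.282 0.606]
scene mat [346  26  19  13  66] [354.5  31.8] [0.737 0.297 0.534]
scene mat [163  30  16  24 155] [168.9  39.6] [ 0.219  1.856 -0.056]
scene mat [397  31  13   6  27] [404.8
[... 874 characters left out ...]
108.1] [1.266 0.48  0.006]
scene blue [252 117  23  13 103] [263.2 123.6] [0.455 0.461 0.152]
scene blue [288 134  30  30 211] [302.6 146.6] [0.586 0.376 0.062]
scene blue [264 136  22  10  60] [274.2 140.4] [0.504 0.512 0.019]
scene blue [320 256  28  21 280] [334.  265.2] [ 0.478 -0.155  0.041]
scene blue [328 277  32  23 336] [343.6 288. ] [ 0.472 -0.238  0.04 ]
scene red [402 103  19  14 120] [410.8 108.6] [1.188 0.504 0.008]
scene red [394 112  16  13 103] [401.6 118.4] [1.095 0.445 0.015]
scene red [225 135  19  16 142] [234.7 142.6] [0.351 0.577 0.007]
scene red [264 184  17   9 107] [272.  187.9] [0.399 0.2   0.073]
scene red [454 234   8   7  40] [457.5 237.1] [ 0.918 -0.204  0.015]
```

View pics/c1.png

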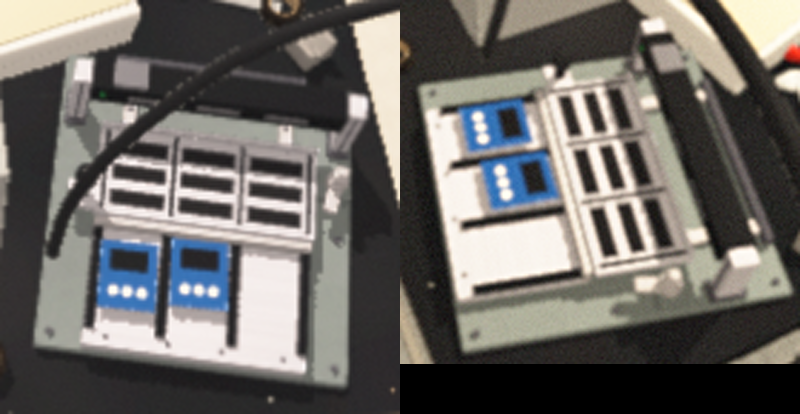

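View pics/c2.png

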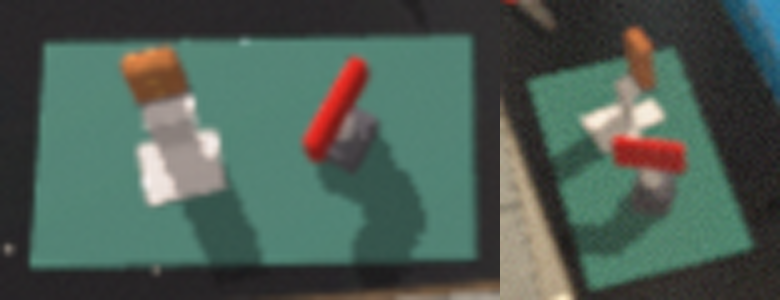

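The crops show the panels in the left and middle lanes with the right lane empty. The lifter stands with its blade pointing +x (wooden handle on the far side), the key's wing is diagonal, and the spindle head is at about (337,190) in the top crop. Now fitting the poses.

Run:
```python
from h import *
for n in("top","scene"):
    D=np.load(n+".npz");P=np.load(n+"P.npy");im=D["im"];c=optics.camera_model(n);hsv=cv2.cvtColor(im,cv2.COLOR_RGB2HSV)
    x,y,z=P[...,0],P[...,1],P[...,2]
    # base
    m=((z>.009)&(z<.015)&(x>.35)&(x<.8)&(y>-.5)&(y<.0)).astype(np.uint8)
    k,l,s,_=cv2.connectedComponentsWithStats(m); m=(l>0)&(s[l,4]>60)
    q=np.float32(P[m][:,:2]); R=cv2.minAreaRect(q); print(n,"base",R, cv2.boxPoints(R).round(3).tolist())
    # panels
    b=cv2.inRange(hsv,(98,110,50),(125,255,255)); b[(x<.35)|(x>.6)|(y>0)]=0
    k,l,s,_=cv2.connectedComponentsWithStats(b)
    for i in range(1,k):
        if s[i,4]>100:
            ct=cv2.findContours((l==i).astype(np.uint8),0,2)[0][0][:,0]
            W=onz(c,ct,.0405)[:,:2].astype(np.float32); print(" panel",cv2.minAreaRect(W))
    # key wing
    rm=(cv2.inRange(hsv,(0,140,80),(9,255,255))|cv2.inRange(hsv,(171,140,80),(180,255,255)))>0
    rm&=(x>.3)&(x<.5)&(y>.1)&(y<.35)
    v,u=np.nonzero(rm); W=P[rm]; t=W[W[:,2]>W[:,2].max()-.012]
    print(" wing",cv2.minAreaRect(t[:,:2].astype(np.float32)),t.mean(0),W[:,2].max())
    # lifter by depth height on mat
    g=(x>.3)&(x<.5)&(y>.2)&(y<.4)&~rm
    for lo,hi in((.09,.12),(.004,.012)):
        t=P[g&(z>lo)&(z<hi)]
        if len(t)>4: print(" lifter",lo,len(t),cv2.minAreaRect(t[:,:2].astype(np.float32)),t.mean(0).round(4))
    # hose & bar heights
    h=(z>.08)&(x>.4)&(x<.85)&(y>-.42)&(y<.0)
    t=P[h]; print(" high",len(t))
    for yy in np.arange(-.4,0,.05):
        w=t[abs(t[:,1]-yy)<.01]
        if len(w): print("  ",yy.round(2),[tuple(a.round(3)) for a in w[np.argsort(w[:,0])][::max(1,len(w)//7)][:,[0,2]].tolist() and w[np.argsort(w[:,0])][::max(1,len(w)//7)][:,[0,2]]])
```

```text
top base ((0.5334617495536804, -0.25591498613357544), (0.3579234182834625, 0.3269767463207245), 77.02888488769531) [[0.33399999141693115, -0.39399999380111694], [0.652999997138977, -0.46700000762939453], [0.7329999804496765, -0.11800000071525574], [0.414000004529953, -0.04500000178813934]]
 panel ((0.47898125648498535, -0.1586051881313324), (0.0647936686873436, 0.08100319653749466), 77.79379272460938)
 panel ((0.4733429253101349, -0.24037976562976837), (0.062409091740846634, 0.08112429082393646), 79.62748718261719)
 wing ((0.39730340242385864, 0.20750372111797333), (0.010743481107056141, 0.06477457284927368), 57.30095672607422) [0.39739633 0.20698406 0.08021574] 0.08604010570161305
 lifter 0.09 66 ((0.426359623670578, 0.3140081763267517), (0.01741987280547619, 0.031893834471702576), 8.761002540588379) [0.4247 0.3138 0.1001]
 lifter 0.004 1107 ((0.3998202383518219, 0.2999081015586853), (0.1986526995897293, 0.20025350153446198), 0.21504691243171692) [0.3924 0.3063 0.0061]
 high 3081
   -0.4 [(np.float64(0.487), np.float64(0.567)), (np.float64(0.491), np.float64(0.563)), (np.float64(0.4
[... 4808 characters left out ...]
0.111)), (np.float64(0.714), np.float64(0.104))]
   -0.15 [(np.float64(0.501), np.float64(0.377)), (np.float64(0.503), np.float64(0.361)), (np.float64(0.506), np.float64(0.37)), (np.float64(0.686), np.float64(0.093)), (np.float64(0.695), np.float64(0.102)), (np.float64(0.706), np.float64(0.1)), (np.float64(0.715), np.float64(0.103)), (np.float64(0.727), np.float64(0.1))]
   -0.1 [(np.float64(0.501), np.float64(0.202)), (np.float64(0.502), np.float64(0.22)), (np.float64(0.503), np.float64(0.212)), (np.float64(0.504), np.float64(0.187)), (np.float64(0.506), np.float64(0.235)), (np.float64(0.508), np.float64(0.196)), (np.float64(0.51), np.float64(0.238)), (np.float64(0.514), np.float64(0.203))]
```

```bash
cat >> h.py <<'E'
yaw=np.deg2rad(-12.5); ex=np.array([np.cos(yaw),np.sin(yaw),0]); ey=np.array([-np.sin(yaw),np.cos(yaw),0])
O=np.array([.53,-.252,0])   # slide origin (refined below)
def L(x,y,z): return O+ex*x+ey*y+[0,0,z]
def ortho(n,im,c,z,x=(-.2,.28),y=(-.2,.2),k=900):
    X,Y=np.meshgrid(np.arange(x[1],x[0],-1/k),np.arange(y[1],y[0],-1/k),indexing="ij")
    W=O+X[...,None]*ex+Y[...,None]*ey; W[...,2]=z
    uv=proj(c,W.reshape(-1,3)).astype(np.float32).reshape(X.shape+(2,))
    return cv2.remap(im,uv[...,0],uv[...,1],cv2.INTER_CUBIC)
def tq(beta,ya=yaw,flip=False):
    """tool quaternion: pitched forward by beta from down, heading ya, closing along heading's y"""
    z=np.array([np.sin(beta),0,-np.cos(beta)]); y=np.array([0,1.,0])*(-1 if flip else 1); x=np.cross(y,z)
    return (Ro.from_euler("z",ya)*Ro.from_matrix(np.c_[x,y,z])).as_quat()
E
python3 - <<'E'
from h import *
T=np.load("top.npz");S=np.load("scene.npz")
ims=[]
for n,D in(("top",T),("scene",S)):
    o=ortho(n,D["im"],optics.camera_model(n),.041)
    for i in range(0,9): cv2.putText(o,str(280-50*i),(0,int(45*i)+8),0,.3,(255,0,0)); cv2.line(o,(0,45*i),(6,45*i),(255,0,0))
    for i in range(0,8): cv2.putText(o,str(200-50*i),(45*i,428),0,.3,(255,0,0)); cv2.line(o,(45*i,418),(45*i,432),(255,0,0))
    ims.append(o)
save("ortho",np.hstack(ims)); print(ims[0].shape)
P=np.load("topP.npy");Q=np.load("sceneP.npy")
for A,im in((P,T["im"]),(Q,S["im"])):
    m=(A[...,2]>.05)&(im.max(2)<60)&(A[...,0]>.46)&(A[...,0]<.54)&(A[...,1]<-.03)&(A[...,1]>-.6)
    t=A[m]; 
    for zz in np.arange(.1,.62,.05):
        w=t[abs(t[:,2]-zz)<.012]
        if len(w): print(round(zz,2),w.mean(0).round(3),len(w),end="; ")
    print()
for fl in(0,1):
  for b in(75,60,45,20,0,-15,-30): print(fl,b,[np.round(q,2).tolist() if (q:=r.solve_ik(L(x,0.08,z),tq(np.deg2rad(b),flip=fl))) is not None else None for x,z in((-.1,.12),(.05,.15))])
E
```

```text
(433, 360, 3)
0.1 [ 0.499 -0.072  0.099] 16; 0.15 [ 0.505 -0.076  0.148] 17; 0.2 [ 0.507 -0.084  0.2  ] 16; 0.25 [ 0.507 -0.096  0.249] 23; 0.3 [ 0.511 -0.473  0.298] 112; 0.35 [ 0.506 -0.137  0.35 ] 34; 0.4 [ 0.508 -0.167  0.4  ] 51; 0.45 [ 0.508 -0.203  0.451] 61; 0.5 [ 0.505 -0.257  0.501] 101; 0.55 [ 0.488 -0.4    0.554] 147; 
0.1 [ 0.501 -0.083  0.099] 24; 0.15 [ 0.505 -0.087  0.15 ] 16; 0.2 [ 0.507 -0.097  0.2  ] 14; 0.25 [ 0.505 -0.109  0.249] 11; 0.3 [ 0.508 -0.544  0.301] 89; 0.35 [ 0.504 -0.148  0.346] 10; 0.4 [ 0.505 -0.174  0.39 ] 1; 0.45 [ 0.503 -0.212  0.453] 6; 0.5 [ 0.501 -0.262  0.502] 47; 0.55 [ 0.481 -0.46   0.555] 336; 
0 75 [[-0.87, 1.02, 2.7, 2.5, 1.78, 1.22], [-0.59, 0.71, 2.29, 2.75, 1.17, 1.63]]
0 60 [[-0.79, 0.6, 2.61, 2.59, 1.11, 1.53], [-0.56, 0.53, 2.19, 2.65, 0.66, 1.8]]
0 45 [[-0.69, 0.36, 2.44, 2.4, 0.5, 1.9], None]
0 20 [[-0.56, 0.3, 2.11, 0.29, 0.41, -2.16], [-0.46, 0.48, 1.69, 0.14, 0.64, -1.91]]
0 0 [[-0.49, 0.42, 1.84, -0.0, 0.88, -1.84], [-0.42, 0.62, 1.38, -0.0, 1.15, -1.78]]
0 -15 [[-0.45, 0.54, 1.65, -0.06, 1.21, -1.77], [-0.4, 0.76, 1.13, -0.05, 1.51, -1.75]]
0 -30 [[-0.43, 0.68, 1.46, -0.1, 1.51, -1.74], [-0.38, 0.92, 0.87, -0.09, 1.87, -1.74]]
1 75 [[-0.87, 1.02, 2.7, 2.5, 1.78, -1.92], [-0.59, 0.71, 2.29, 2.75, 1.17, -1.51]]
1 60 [[-0.79, 0.6, 2.61, 2.59, 1.11, -1.61], [-0.56, 0.53, 2.19, 2.65, 0.66, -1.35]]
1 45 [[-0.69, 0.36, 2.44, 2.4, 0.5, -1.24], None]
1 20 [[-0.56, 0.3, 2.11, 0.29, 0.41, 0.98], [-0.46, 0.48, 1.69, 0.14, 0.64, 1.23]]
1 0 [[-0.49, 0.42, 1.84, -0.0, 0.88, 1.3], [-0.42, 0.62, 1.38, -0.0, 1.15, 1.37]]
1 -15 [[-0.45, 0.54, 1.65, -0.06, 1.21, 1.37], [-0.4, 0.76, 1.13, -0.05, 1.51, 1.4]]
1 -30 [[-0.43, 0.68, 1.46, -0.1, 1.51, 1.4], [-0.38, 0.92, 0.87, -0.09, 1.87, 1.4]]
```

View pics/ortho.png

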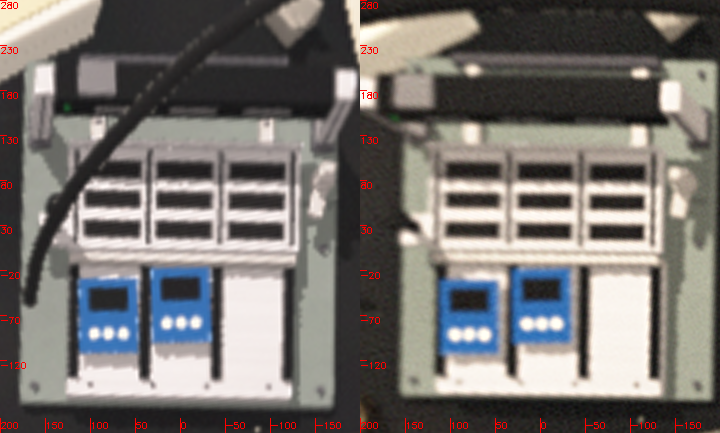

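Run:
```python
from h import *
for n in("top","scene"):
    D=np.load(n+".npz");c=optics.camera_model(n)
    for z,lo,hi in((.041,-.03,.03),(.0515,.08,.14),(.0285,-.17,-.13)):
        o=ortho(n,cv2.cvtColor(D["im"],cv2.COLOR_RGB2GRAY),c,z,x=(lo,hi),y=(-.1,-.06),k=500)
        print(n,z,[f"{int(1000*hi-2*i)}:{int(v)}" for i,v in enumerate(o.mean(1))])
s=r.read_state(); q=tq(0,yaw); q2=tq(0,yaw,True)
command_gripper(0)
p=np.array([.43,-.2,.46])
qs=[(a,r.solve_ik(p,a)) for a in(q,q2)]; print([b for a,b in qs])
a=min(qs,key=lambda t:abs(t[1][5]) if t[1] is not None else 9)[0]
r.reach(p,a); print(r.move_straight([.56,-.2,.46],speed=.05,max_force=5), r.read_state()["eef_pos"],r.read_state()["contact_force"],r.read_state()["time_s"])
```

```text
top 0.041 ['30:59', '28:46', '26:43', '24:45', '22:44', '20:46', '18:60', '16:97', '14:154', '12:209', '10:232', '8:235', '6:233', '4:219', '2:190', '0:169', '-2:180', '-4:208', '-6:224', '-8:221', '-10:196', '-12:160', '-14:137', '-16:134', '-18:142', '-20:155', '-22:162', '-24:168', '-26:179', '-28:202']
top 0.0515 ['140:150', '138:168', '136:174', '134:180', '132:185', '130:186', '128:187', '126:187', '124:187', '122:188', '120:184', '118:177', '116:170', '114:162', '112:152', '110:145', '108:146', '106:152', '104:158', '102:161', '100:163', '98:157', '96:134', '94:100', '92:67', '90:45', '88:34', '86:32', '84:31', '82:31', '80:33']
top 0.0285 ['-130:237', '-132:237', '-134:236', '-136:235', '-138:235', '-140:234', '-142:232', '-144:231', '-146:231', '-148:234', '-150:237', '-152:236', '-154:227', '-156:202', '-158:166', '-160:138', '-162:121', '-164:109', '-166:95', '-168:77', '-170:56']
scene 0.041 ['30:104', '28:55', '26:37', '24:35', '22:35', '20:33', '18:39', '16:74', '14:140', '12:206', '10:240', '8:246', '6:245', '4:239', '2:218', '0:191', '-2:191', '-4:220', '-6:239', '-8:
[... 335 characters left out ...]
, '102:169', '100:167', '98:154', '96:128', '94:92', '92:57', '90:36', '88:29', '86:29', '84:28', '82:28', '80:36']
scene 0.0285 ['-130:244', '-132:244', '-134:243', '-136:243', '-138:243', '-140:243', '-142:242', '-144:241', '-146:239', '-148:241', '-150:243', '-152:246', '-154:245', '-156:232', '-158:191', '-160:132', '-162:81', '-164:46', '-166:27', '-168:21', '-170:23']
[array([-5.97159547e-01,  1.71820492e-01,  1.20681060e+00, -4.44089210e-16,
        1.76296156e+00, -1.94978972e+00]), array([-5.97159547e-01,  1.71820492e-01,  1.20681060e+00, -4.44089210e-16,
        1.76296156e+00,  1.19180294e+00])]
False [ 0.55989661 -0.20000932  0.46010644] [-0.28525182  0.37505147  0.54929373] 6.45
```

The hose isn't solid: the tool passed straight through it with no force. The steel edge profile gives a slide origin correction of −11.6 mm. Next is the lifter.

```bash
cat >> h.py <<'E'
O=np.array([.5184,-.2505,0])
E
python3 - <<'E'
from h import *
for n in("top","scene"):
    D=np.load(n+".npz");P=np.load(n+"P.npy");hsv=cv2.cvtColor(D["im"],cv2.COLOR_RGB2HSV);c=optics.camera_model(n)
    x,y,z=P[...,0],P[...,1],P[...,2]
    m=(hsv[...,1]<60)&(hsv[...,2]>110)&(x>.33)&(x<.46)&(y>.25)&(y<.36)
    lo=m&(z<.02); ct=np.argwhere(lo)[:,::-1]; W=onz(c,ct,.0055)[:,:2].astype(np.float32)
    R=cv2.minAreaRect(W); print(n,lo.sum(),R,cv2.boxPoints(R).round(3).tolist())
    t=P[(x>.4)&(x<.45)&(y>.28)&(y<.345)&(z>.096)&(z<.115)]; print(" handle",t.mean(0).round(4),cv2.minAreaRect(t[:,:2].astype(np.float32)))
    print(" box", np.percentile(P[(z>.23)&(z<.25)&(y<.15)&(y>-.15)],[1,99],axis=0).round(3).tolist())
for b in(0,10,20):
  for f in(0,1):
    for ya in(.1,.2):print(b,f,ya,r.solve_ik([.42,.312,.09],tq(np.deg2rad(b),ya,f)))
print("flip", [ (b,y,[ (None if (q:=r.solve_ik(L(x,y,z),tq(np.deg2rad(b),flip=True))) is None else q.round(2).tolist()) ]) for b,x,z in((10,-.12,.11),(-20,-.03,.16),(-50,.07,.16),(-60,.09,.16)) for y in(.08,0,-.08)])
E
```

```text
top 712 ((0.33122432231903076, 0.2738339900970459), (0.2786652445793152, 0.09513553231954575), 17.022899627685547) [[0.18400000035762787, 0.27900001406669617], [0.21199999749660492, 0.18799999356269836], [0.4779999852180481, 0.26899999380111694], [0.45100000500679016, 0.36000001430511475]]
 handle [0.4256 0.3143 0.1017] ((0.426359623670578, 0.3140081763267517), (0.01741987280547619, 0.031893834471702576), 8.761002540588379)
 box [[-0.044, -0.075, 0.233], [0.748, 0.112, 0.248]]
scene 246 ((0.3624459505081177, 0.09854558110237122), (0.5357655882835388, 0.09671106189489365), 77.257568359375) [[0.25600001215934753, -0.15199999511241913], [0.35100001096725464, -0.17299999296665192], [0.4690000116825104, 0.3490000069141388], [0.37400001287460327, 0.3700000047683716]]
 handle [0.4245 0.3113 0.1013] ((0.4242325723171234, 0.31253522634506226), (0.015728924423456192, 0.03274890407919884), 14.454924583435059)
 box [[-0.232, -0.081, 0.231], [0.746, 0.109, 0.249]]
0 0 0.1 [ 4.92367079e-01  5.33425406e-01  1.73799952e+00 -4.44089210e-16
  8.70167728e-01 -1.17842925e+00]
0 0 0.2 [ 4.92367079e-01  5
[... 800 characters left out ...]
 [ 0.57993409  0.45198045  1.9748389  -0.38761993  0.43100863  2.38091798]
20 1 0.2 [ 0.55908033  0.44482817  1.98937689 -0.31625845  0.39677795  2.20301401]
flip [(10, 0.08, [[-0.55, 0.32, 2.07, 0.1, 0.59, 1.16]]), (10, 0, [[-0.73, 0.35, 2.02, 0.15, 0.62, 0.94]]), (10, -0.08, [[-0.89, 0.4, 1.94, 0.17, 0.68, 0.77]]), (-20, 0.08, [[-0.42, 0.63, 1.36, -0.07, 1.49, 1.38]]), (-20, 0, [[-0.54, 0.65, 1.32, -0.11, 1.5, 1.27]]), (-20, -0.08, [[-0.66, 0.69, 1.25, -0.15, 1.52, 1.16]]), (-50, 0.08, [[-0.37, 1.2, 0.41, -0.17, 2.39, 1.35]]), (-50, 0, [[-0.46, 1.24, 0.33, -0.28, 2.42, 1.2]]), (-50, -0.08, [[-0.55, 1.33, 0.11, -0.43, 2.5, 1.0]]), (-60, 0.08, [None]), (-60, 0, [None]), (-60, -0.08, [None])]
```

Run:
```python
from h import *
c=optics.camera_model("top")
W=onz(c,[[231.6,256],[248,251.6],[250,263],[234.4,266]],.0055)[:,:2]; print(W.round(4))
d=W[0]-W[1]; e=W[3]-W[2]; print("yaw from edges",np.rad2deg([np.arctan2(-d[0],d[1]),np.arctan2(-e[0],e[1])]),np.linalg.norm(d),np.linalg.norm(e))
b=(W[2]+W[3])/2; h=np.array([.425,.3135]); print(b, h-b, np.linalg.norm(h-b), np.rad2deg(np.arctan2(*(h-b)[::-1])))
r.reach([.39,.2,.40],tq(0,.2,True))
im,d,c=grab("top"); save("t2",im); np.savez("t2.npz",im=im,d=d)
P=cloud(c,d); x,y,z=[P[...,i] for i in range(3)]
t=P[(x>.4)&(x<.45)&(y>.28)&(y<.345)&(z>.096)&(z<.11)]; print(t.mean(0).round(4))
hsv=cv2.cvtColor(im,cv2.COLOR_RGB2HSV)
m=((hsv[...,1]<60)&(hsv[...,2]>110)&(x>.33)&(x<.46)&(y>.25)&(y<.36)&(z>-.005)&(z<.012)).astype(np.uint8)
k,l,s,_=cv2.connectedComponentsWithStats(m); i=1+s[1:,4].argmax()
R=cv2.minAreaRect(onz(c,np.argwhere(l==i)[:,::-1],.0055)[:,:2].astype(np.float32)); print(s[i],R)
```

```text
[[0.3995 0.3401]
 [0.4097 0.2873]
 [0.3713 0.2823]
 [0.3657 0.332 ]]
yaw from edges [10.93481441  6.46056478] 0.053799845144777265 0.04999494596656102
[0.36849497 0.30714292] [0.05650503 0.00635708] 0.056861505642127594 6.419055831326677
[0.4253 0.3143 0.102 ]
[232 244  18  23 219] ((0.401104599237442, 0.3135145902633667), (0.06575696170330048, 0.05572294071316719), 11.247859954833984)
```

```bash
cat >> h.py <<'E'
B0=np.deg2rad(10); G=np.array([.0175,0,.082])  # grasp point in lifter frame
def lift_tcp(p,theta,ya=yaw):
    """TCP pose so that the lifter origin is at p, heading ya, blade tip pitched down by theta"""
    Rl=Ro.from_euler("z",ya)*Ro.from_euler("y",theta)
    q=tq(B0-theta,ya,True); zt=Ro.from_quat(q).as_matrix()[:,2]
    return np.array(p)+Rl.apply(G)-.006*zt, q
def lmove(x,y,z,th=0,speed=.1,mf=None):
    p,q=lift_tcp(L(x,y,z),np.deg2rad(th)); return r.move_straight(p,q,speed,mf)
def st(m=""):
    s=r.read_state(); print(m,"t",round(s["time_s"],2),"tcp",s["eef_pos"].round(4),"F",s["contact_force"].round(2),"w",round(float(s["grip_width"]),4))
E
python3 - <<'E'
from h import *
ya=np.deg2rad(9); p0=np.array([.4253,.3135,0])-.0175*np.array([np.cos(ya),np.sin(ya),0])+[0,0,.003]
print(p0)
command_gripper(.06,80)
p,q=lift_tcp(p0+[0,0,.12],0,ya); r.reach(p,q)
p,q=lift_tcp(p0,0,ya); r.move_straight(p,q,.12,8); st("at")
command_gripper(0,80); st("grip")
p,q=lift_tcp(p0+[0,0,.15],0,ya); r.move_straight(p,q,.12); st("up")
p,q=lift_tcp([.38,.05,.16],0,0); r.reach(p,q)
p,q=lift_tcp(L(-.16,.08,.12),0); r.reach(p,q); st("slide")
for n in("top","scene"):
    im,d,c=grab(n); np.savez("a_"+n+".npz",im=im,d=d); 
    if n=="top": A=im[150:270,330:480]
    else: B=im[190:350,280:430]
save("a",np.hstack([cv2.resize(A,(400,320),interpolation=2),cv2.resize(B,(300,320),interpolation=2)]))
E
```

```text
[0.40801545 0.3107624  0.003     ]
at t 10.75 tcp [0.4248 0.3136 0.0917] F [ 0.57 -0.04 -1.08] w 0.0597
grip t 11.1 tcp [0.4247 0.3136 0.0917] F [-1.03 -0.55  6.39] w 0.0331
up t 12.5 tcp [0.4239 0.3131 0.2401] F [ 0.36 -0.48 -2.14] w 0.033
slide t 14.33 tcp [ 0.3959 -0.1404  0.2078] F [-0.05 -0.09 -1.74] w 0.0326
```

View pics/a.png

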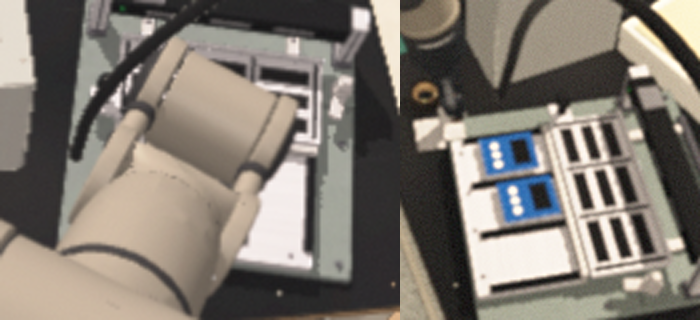

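```bash
cat >> h.py <<'E'
ZD=.0285
def panel_pt(phi,pt):
    """panel-section point at tilt phi (rad), far end wedged into the deck/edge corner -> slide x,z"""
    f=lambda p:np.array([p[0]*np.cos(phi)+p[1]*np.sin(phi),-p[0]*np.sin(phi)+p[1]*np.cos(phi)])
    C=np.array([f(p) for p in((.042,.012),(.042,.008),(.037,0),(-.037,0))])
    return f(pt)-[C[:,0].max(),C[:,1].min()]+[0,ZD]
def origin_for(pt_xz,lp,th):
    """lifter origin so that lifter point lp=(x,z) lies at pt_xz with pitch th (rad)"""
    return pt_xz-np.array([lp[0]*np.cos(th)+lp[1]*np.sin(th),-lp[0]*np.sin(th)+lp[1]*np.cos(th)])
def insert(y,xnear,dx=0):
    lmove(xnear-.043,y,ZD+.03); print("down",lmove(xnear-.043,y,ZD+.002,speed=.06,mf=5)); 
    print("in",lmove(xnear-.004,y,ZD+.002,speed=.06,mf=6)); st()
    print("push",lmove(-.074,y,ZD+.002,speed=.04,mf=4)); st()
    s=r.read_state(); p,_=lift_tcp(L(0,y,0),0); return float((s["eef_pos"]-p)@ex)
def tilt(y,dx,a=0,b=50,n=5):
    for d in np.linspace(a,b,n+1)[1:]:
        t=np.deg2rad(d); o=origin_for(panel_pt(t,(-.042,.008)),(.002,.003),t); lmove(o[0]+dx,y,o[1],d,.06)
E
python3 - <<'E'
from h import *
xs=insert(.08,-.102); print("sheet at",xs)
E
```

```text
down False
in False
 t 16.63 tcp [ 0.448  -0.1528  0.1182] F [ 0.3   0.28 -1.  ] w 0.033
push True
 t 17.24 tcp [ 0.471  -0.1577  0.1174] F [-0.48  0.56  0.92] w 0.0331
sheet at -0.08282234681692772
```

Run:
```python
from h import *
tilt(.08,.001); st("tilted")
im,d,c=grab("scene"); im2,_,_=grab("top")
save("b",np.hstack([cv2.resize(im[200:340,290:430],(400,400),interpolation=2),cv2.resize(im2[150:270,330:450],(400,400),interpolation=2)]))
```

```text
tilted t 19.54 tcp [ 0.5531 -0.1763  0.1376] F [-1.31 -0.17 -1.95] w 0.0331
```

View pics/b.png

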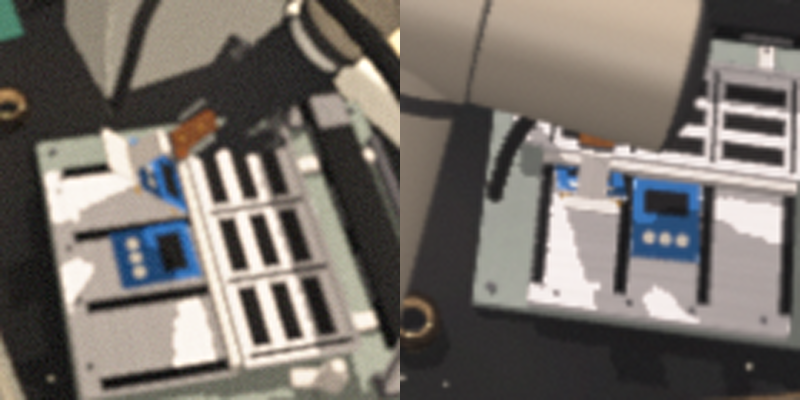

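The left panel stands tilted at about 50° on the blade, in its lane against the edge. Now tipping it over.

```bash
cat >> h.py <<'E'
def over(y,dx,th=50):
    t=np.deg2rad(th); wp=[]
    for f,s in((62,.026),(74,.022),(84,.019),(90,.017)):
        ph=np.deg2rad(f); wp.append(origin_for(panel_pt(ph,(-.042+s,.008)),(.030,.0025),t)+[dx,0])
    wp+= [wp[-1]+[.02,.0]]; wp+=[wp[-1]+[.022,.002]]
    for o in wp: assert r.solve_ik(*lift_tcp(L(o[0],y,o[1]),t)) is not None
    for i,o in enumerate(wp): lmove(o[0],y,o[1],th,.06 if i<4 else .1)
    r.hold(.2); o=wp[-1]; lmove(o[0]-.02,y,o[1]+.05,th,.15); lmove(-.09,y,.14,5,.15)
def look(nm):
    im,d,c=grab("scene"); im2,d2,c2=grab("top"); np.savez(nm+".npz",s=im,t=im2,ds=d,dt=d2)
    save(nm,np.hstack([cv2.resize(im[200:340,290:430],(400,400),interpolation=2),cv2.resize(im2[150:270,330:450],(400,400),interpolation=2)]))
E
python3 - <<'E'
from h import *
over(.08,.001); st(); look("c")
E
```

```text
t 23.99 tcp [ 0.4718 -0.1583  0.2258] F [ 0.1  -0.81 -1.02] w 0.0334
```

View pics/c.png

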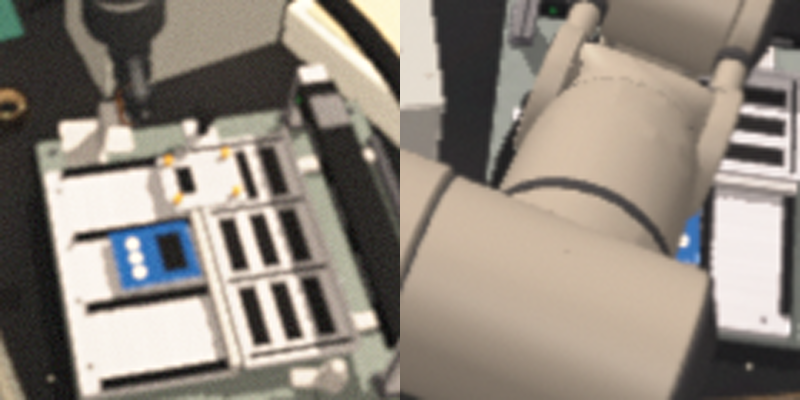

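```bash
cat >> h.py <<'E'
def loc(W): d=np.atleast_2d(W)-O; return np.c_[d@ex,d@ey]
def slide_in(y,x0,x1=.026,th=5):
    t=np.deg2rad(th)
    for i,(x,z) in enumerate(((x0,.08),(x0,.0425),(x1,.0425),(x1-.01,.0425),(x1-.04,.14))):
        o=origin_for(np.array([x,z]),(.030,0),t); print(lmove(o[0],y,o[1],th,(.15,.08,.05,.1,.2)[i],6 if i in(1,2) else None)); 
        if i in(1,2): st()
def standoffs(nm):
    D=np.load(nm+".npz"); c=optics.camera_model("scene"); hsv=cv2.cvtColor(D["s"],cv2.COLOR_RGB2HSV)
    m=cv2.inRange(hsv,(10,110,130),(28,255,255)); k,l,s,ce=cv2.connectedComponentsWithStats(m)
    p=loc(onz(c,ce[1:],.0525)); a=s[1:,4]; q=[(np.r_[p[i],a[i]]) for i in range(len(p)) if -.06<p[i,0]<.14 and abs(p[i,1])<.13]
    return np.array(q)
E
python3 - <<'E'
from h import *
q=standoffs("c"); print(q.round(3)); x=q[:,0].min()-.012
print("rear",x); slide_in(.08,min(x-.015,-.025)); look("d"); print(standoffs("d").round(3))
E
```

```text
[[ 5.40e-02  1.02e-01  6.00e+00]
 [-9.00e-03  1.03e-01  1.00e+01]
 [-1.00e-02  5.40e-02  8.00e+00]
 [ 5.30e-02  5.10e-02  3.00e+00]]
rear -0.021736927848205106
False
False
 t 25.27 tcp [ 0.4944 -0.1633  0.1317] F [ 0.15  0.39 -0.43] w 0.0328
False
 t 26.68 tcp [ 0.5554 -0.1768  0.1313] F [-0.61  0.48 -0.87] w 0.033
False
False
[[ 0.1    0.102 11.   ]
 [ 0.035  0.102  8.   ]
 [ 0.099  0.052  8.   ]
 [ 0.037  0.055  7.   ]]
```

View pics/d.png

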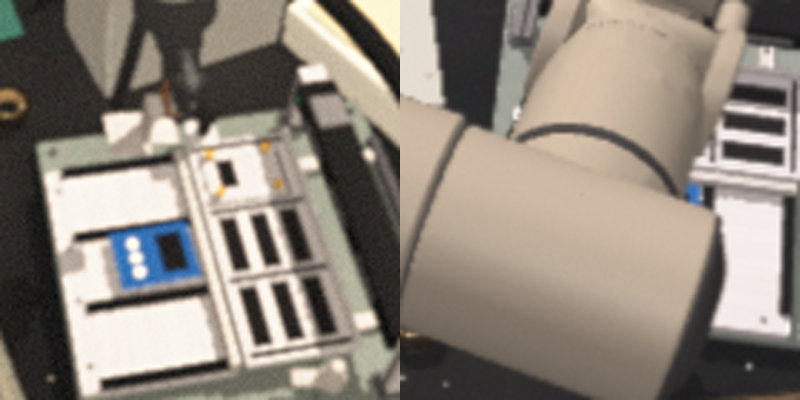

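The first panel lies face down, centred at x about 67 mm. Now the middle lane.

Run:
```python
from h import *
def blue(nm):
    D=np.load(nm+".npz"); hsv=cv2.cvtColor(D["s"],cv2.COLOR_RGB2HSV); b=cv2.inRange(hsv,(98,110,50),(125,255,255)); b[:240]=0
    k,l,s,_=cv2.connectedComponentsWithStats(b); i=1+s[1:,4].argmax()
    return loc(onz(optics.camera_model("scene"),np.argwhere(l==i)[:,::-1],.0405))
w=blue("d"); print(w.min(0),w.max(0)); xn=w[:,0].min(); yc=(w[:,1].min()+w[:,1].max())/2
if abs(yc)<.012 and abs(xn+.09)<.02:
    lmove(-.15,0,.10,0,.2)
    xs=insert(0,xn-.002); print("sheet",xs)
    dx=np.clip(xs+.084,0,.003)
    if abs(xs+.084)<.005: tilt(0,dx); st("tilt"); over(0,dx); st("over"); look("e"); q=standoffs("e"); print(q.round(3))
```

```text
[-0.08887937 -0.03116075] [-0.00625446  0.03375111]
down True
in True
 t 29.9 tcp [ 0.404  -0.2248  0.1173] F [-0.61  0.53  4.45] w 0.0331
push True
 t 30.18 tcp [ 0.4042 -0.2248  0.1174] F [-1.71  0.17  5.41] w 0.0329
sheet -0.1335285646971588
```

Run:
```python
from h import *
for z in(.003,.004,.006,.03):
    lmove(-.1335,0,ZD+z,0,.03); r.hold(.2); st(str(z))
lmove(-.16,0,.14,0,.2)
im,d,c=grab("scene"); P=cloud(c,d); np.savez("f.npz",s=im,ds=d)
save("f",cv2.resize(im[200:320,270:410],(700,600),interpolation=2))
```

```text
0.003 t 30.62 tcp [ 0.404  -0.2251  0.1192] F [-0.43  0.08 -1.65] w 0.0331
0.004 t 31.07 tcp [ 0.4041 -0.2252  0.1204] F [-0.6  -0.5  -1.51] w 0.0331
0.006 t 31.52 tcp [ 0.4041 -0.2251  0.1224] F [ 0.63  0.01 -1.52] w 0.033
0.03 t 32.67 tcp [ 0.4041 -0.2251  0.1462] F [ 0.35  0.12 -2.4 ] w 0.033
```

View pics/f.png

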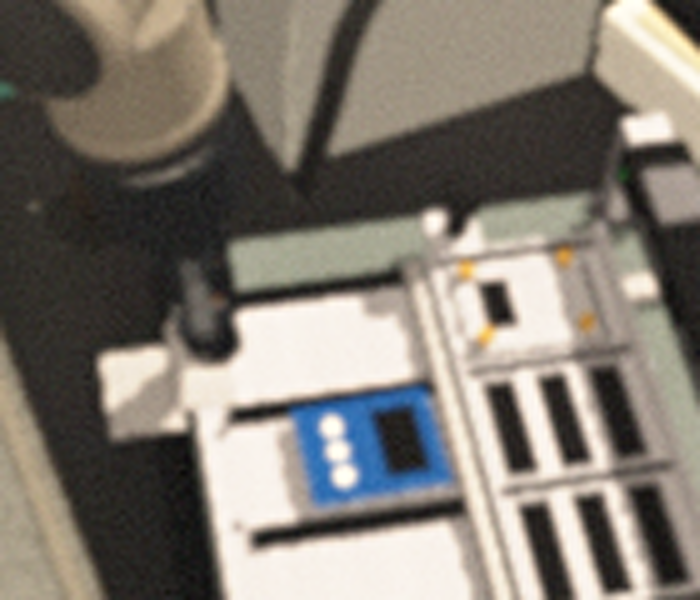

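No contact at 3 mm, and the lifter looks level. I'll retry 1.5 mm higher.

```bash
sed -i 's/ZD+\.002/ZD+.0035/g' h.py
python3 - <<'E'
from h import *
xs=insert(0,-.090); print("sheet",xs)
dx=np.clip(xs+.084,0,.003)
if abs(xs+.084)<.005: tilt(0,dx); st("tilt"); over(0,dx); st("over"); look("e"); q=standoffs("e"); print(q.round(3))
E
```

```text
down False
in False
 t 35.7 tcp [ 0.4424 -0.2334  0.1197] F [ 0.14 -1.14 -1.42] w 0.0329
push True
 t 36.08 tcp [ 0.4532 -0.2353  0.1189] F [ 0.86  0.7  -1.82] w 0.0329
sheet -0.08339221438305981
tilt t 38.36 tcp [ 0.5354 -0.2544  0.1377] F [-0.59  0.07 -1.99] w 0.0328
over t 42.83 tcp [ 0.4544 -0.2363  0.2259] F [ 0.66  0.21 -1.78] w 0.0326
[[ 0.1    0.102 11.   ]
 [ 0.035  0.102  8.   ]
 [ 0.099  0.052  8.   ]
 [ 0.037  0.054  8.   ]
 [ 0.052  0.022  6.   ]
 [-0.012  0.022 11.   ]
 [ 0.052 -0.029  5.   ]
 [-0.012 -0.027  8.   ]]
```

Run:
```python
from h import *
slide_in(0,-.039); look("g"); print(standoffs("g").round(3))
```

```text
False
False
 t 44.1 tcp [ 0.4749 -0.241   0.1317] F [-0.62 -0.27 -0.93] w 0.0334
False
 t 45.55 tcp [ 0.538  -0.2549  0.1313] F [-0.63 -0.5  -1.64] w 0.033
False
False
[[ 0.1    0.102 12.   ]
 [ 0.099  0.052  8.   ]
 [ 0.037  0.055  7.   ]
 [ 0.099  0.022 11.   ]
 [ 0.036  0.023  7.   ]
 [ 0.099 -0.028  9.   ]
 [ 0.036 -0.026  7.   ]]
```

View pics/g.png

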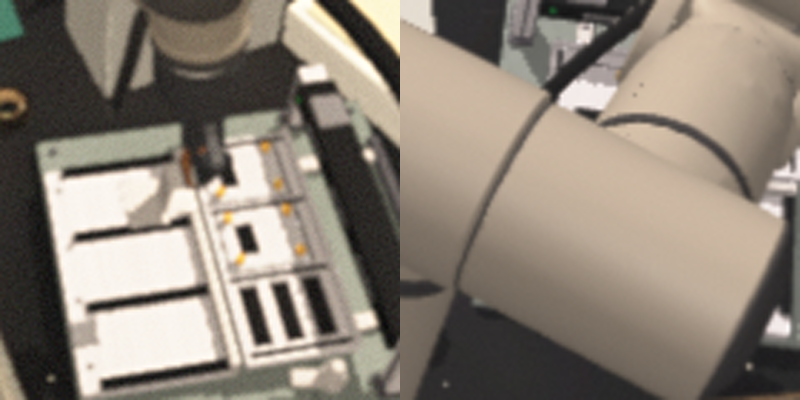

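Both panels are on the bed, face down and centred. Returning the lifter to its place on the mat.

Run:
```python
from h import *
lmove(-.12,.03,.18,0,.25)
p,q=lift_tcp([.38,.05,.17],0,0); r.reach(p,q)
ya=np.deg2rad(9); p0=np.array([.40801545,.3107624,.003])
p,q=lift_tcp(p0+[0,0,.12],0,ya); r.reach(p,q)
p,q=lift_tcp(p0+[0,0,.015],0,ya); r.move_straight(p,q,.15)
p,q=lift_tcp(p0-[0,0,.003],0,ya); print(r.move_straight(p,q,.02,4)); st()
command_gripper(.06); r.hold(.2); zt=Ro.from_quat(q).as_matrix()[:,2]
e=r.read_state()["eef_pos"]; r.move_straight(e-.1*zt,q,.15); st()
r.reach([.37,.1,.40],tq(0,.2,True)); r.hold(.2)
for n in("top","scene"):
    im,d,c=grab(n); np.savez("k_"+n+".npz",im=im,d=d)
    if n=="top": A=im[120:285,200:480]
    else: B=im[150:360,230:470]
    P=cloud(c,d); x,y,z=[P[...,i] for i in range(3)]
    t=P[(x>.4)&(x<.45)&(y>.28)&(y<.345)&(z>.096)&(z<.11)]; print("handle",t.mean(0).round(4))
save("h",np.vstack([cv2.resize(A,(560,330),interpolation=2),cv2.resize(B[:, :],(560,490),interpolation=2)])[:600] if 0 else np.hstack([cv2.resize(A,(450,265),interpolation=2),cv2.resize(B,(303,265),interpolation=2)]))
im=np.load("k_top.npz")["im"]; s=np.load("k_scene.npz")["im"]
f=lambda x:cv2.resize(x,(390,290),interpolation=cv2.INTER_CUBIC)
save("i",np.vstack([np.hstack([f(im[170:218,345:410]),f(im[165:213,435:500])]),np.hstack([f(s[230:278,330:395]),f(s[315:363,375:440])])]))
```

```text
True
 t 50.67 tcp [0.4242 0.3134 0.092 ] F [-0.66  0.45  4.76] w 0.0329
 t 52.06 tcp [0.4061 0.31   0.189 ] F [-0.3  -0.55 -0.31] w 0.0602
handle [0.4228 0.3119 0.1019]
handle [0.422  0.31   0.1012]
```

View pics/h.png

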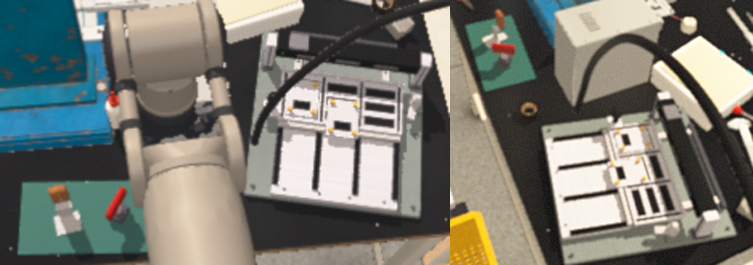

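View pics/i.png

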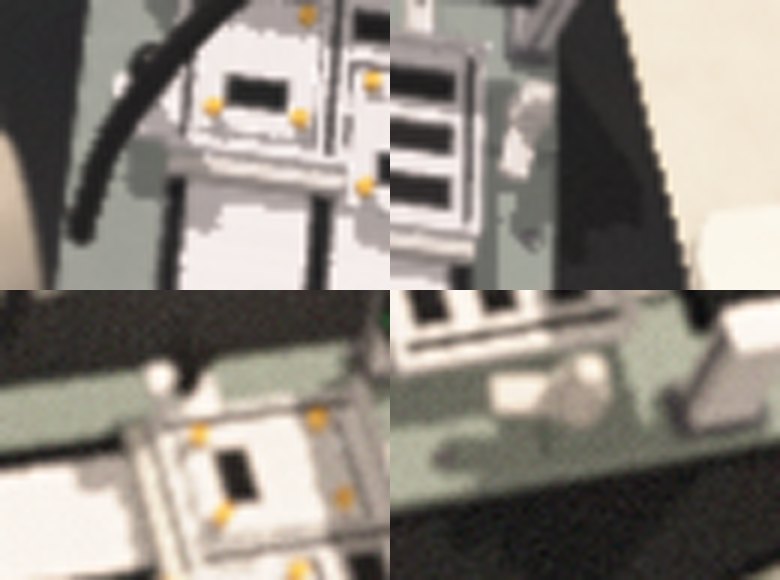

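Run:
```python
from h import *
for n in("top","scene"):
    D=np.load("k_"+n+".npz"); c=optics.camera_model(n); P=cloud(c,D["d"]); q=loc(P.reshape(-1,3)); z=P[...,2].ravel(); br=D["im"].max(2).ravel()
    uv=np.c_[np.tile(np.arange(640),400),np.repeat(np.arange(400),640)]
    for nm,m in(("knob",(q[:,1]>.128)&(q[:,1]<.2)&(q[:,0]>-.02)&(q[:,0]<.13)&(z>.035)&(z<.12)),("head",(q[:,1]<-.135)&(q[:,1]>-.185)&(q[:,0]>.0)&(q[:,0]<.125)&(z>.018)&(z<.12))):
        i=np.where(m)[0]; i=i[np.argsort(-z[i])]; print(n,nm,len(i))
        for j in i[::max(1,len(i)//22)]: print("  ",uv[j],(q[j]*1e3).round(),round(z[j]*1e3),br[j])
```

```text
top knob 45
   [369 178] [ 43. 145.] 97 58
   [368 180] [ 36. 148.] 95 41
   [370 177] [ 49. 142.] 93 75
   [367 178] [ 45. 151.] 92 108
   [366 180] [ 37. 154.] 91 103
   [366 181] [ 35. 153.] 90 98
   [367 181] [ 36. 150.] 87 43
   [372 185] [ 30. 132.] 75 160
   [364 182] [ 53. 157.] 46 207
   [370 190] [ 26. 135.] 45 173
   [372 187] [ 39. 129.] 43 230
   [372 189] [ 32. 128.] 43 184
   [371 190] [ 28. 131.] 42 174
   [371 191] [ 25. 131.] 42 173
   [369 191] [ 24. 138.] 41 183
   [364 183] [ 51. 156.] 41 238
   [369 190] [ 28. 138.] 41 172
   [371 189] [ 33. 131.] 40 174
   [370 188] [ 37. 135.] 39 153
   [364 184] [ 49. 156.] 39 239
   [370 191] [ 26. 134.] 38 173
   [371 186] [ 45. 132.] 37 140
   [369 192] [ 23. 137.] 36 146
top head 164
   [459 179] [  89. -152.] 76 229
   [460 181] [  86. -157.] 69 206
   [462 179] [  98. -166.] 63 138
   [461 183] [  84. -163.] 60 149
   [456 182] [  89. -148.] 53 189
   [459 185] [  81. -159.] 50 149
   [455 181] [  96. -146.] 48 152
   [455 184] [  85. -147.] 45 180
   [457 190] [  65. -154.] 44 232
   [456 191] [  61. -151.] 43 235
   [
[... 1338 characters left out ...]
[  93. -165.] 60 187
   [404 328] [  84. -153.] 56 180
   [403 329] [  82. -152.] 49 185
   [403 334] [  79. -165.] 45 156
   [394 332] [  57. -154.] 43 247
   [400 332] [  73. -156.] 42 196
   [397 333] [  65. -157.] 41 242
   [401 331] [  78. -154.] 41 182
   [395 332] [  61. -153.] 40 247
   [397 331] [  67. -151.] 39 248
   [409 335] [  96. -168.] 38 147
   [393 331] [  57. -148.] 37 246
   [411 337] [ 101. -173.] 35 102
   [412 336] [ 105. -171.] 34 105
   [405 340] [  83. -177.] 33 104
   [409 338] [  95. -174.] 32 103
   [408 339] [  92. -176.] 32 104
   [401 337] [  75. -166.] 31 103
   [402 341] [  75. -177.] 29 104
   [404 341] [  81. -177.] 25 103
   [407 341] [  91. -177.] 20 101
```

```bash
cat > m.py <<'E'
from h import *
def head():
    out=[]
    for n in("top","scene"):
        D=np.load("k_"+n+".npz"); c=optics.camera_model(n); P=cloud(c,D["d"]); q=loc(P.reshape(-1,3)); z=P[...,2].ravel(); br=D["im"].max(2).ravel()
        reg=(q[:,1]<-.135)&(q[:,1]>-.185)&(q[:,0]>.03)&(q[:,0]<.125)
        uv=np.c_[np.tile(np.arange(640),400),np.repeat(np.arange(400),640)]
        t=reg&(z>.064)&(z<.082); h=loc(onz(c,uv[t].mean(0),.071))[0]
        d=reg&(z>.036)&(z<.047)&(br>200); w=loc(onz(c,uv[d],.042)); m=w.mean(0); v=np.linalg.svd(w-m)[2][0]
        print(n,"head",h.round(4),t.sum(),"z",np.percentile(z[t],[50,90]).round(4),"dog",m.round(4),d.sum(),np.rad2deg(np.arctan(v[1]/v[0])).round(1),"dir to axis",np.rad2deg(np.arctan2(*(h-m)[::-1])).round(1))
        out.append((h,m))
    return out
E
python3 - <<'E'
from m import *
head()
command_gripper(0,40)
q=tq(0,yaw,True)
for z in (.40,): r.reach(L(-.06,.12,.25),q)
r.move_straight(L(-.012,.14,.14),q,.2); print(r.move_straight(L(-.012,.14,.082),q,.1,6)); st()
print(r.move_straight(L(.08,.14,.082),q,.05,35)); st("pushed")
print(r.move_straight(L(.14,.14,.082),q,.03,6)); st("home?")
e=r.read_state()["eef_pos"]; print(loc(e))
r.move_straight(e-.02*ex,q,.1); e=r.read_state()["eef_pos"]; r.move_straight(e+[0,0,.2],q,.2)
r.reach([.37,.1,.40],tq(0,.2,True)); r.hold(.2)
look("n"); print(standoffs("n").round(3)); 
D=np.load("n.npz")
im=D["t"]; s=D["s"]; 
np.savez("k_top.npz",im=D["t"],d=D["dt"]);np.savez("k_scene.npz",im=D["s"],d=D["ds"])
head(); st()
f=lambda x:cv2.resize(x,(390,290),interpolation=cv2.INTER_CUBIC)
save("o",np.vstack([np.hstack([f(im[130:226,350:480]),f(im[165:213,435:500])]),np.hstack([f(s[230:326,330:460]),f(s[315:363,375:440])])]))
E
```

```text
top head [ 0.089  -0.1546] 13 z [0.0695 0.0728] dog [ 0.065  -0.1501] 23 4.3 dir to axis -10.7
scene head [ 0.0868 -0.1602] 26 z [0.0675 0.0694] dog [ 0.0626 -0.1538] 41 -0.5 dir to axis -14.8
False
 t 56.72 tcp [ 0.5374 -0.1114  0.0827] F [ 0.98 -0.31 -0.25] w 0.0
False
pushed t 58.71 tcp [ 0.6268 -0.131   0.0821] F [-1.35  0.1   0.59] w -0.0
True
home? t 59.71 tcp [ 0.6499 -0.1364  0.0812] F [-0.15 -0.12 -0.09] w 0.0001
[[0.10365678 0.1398209 ]]
[[ 0.124  0.1    8.   ]
 [ 0.123  0.052  9.   ]
 [ 0.089  0.016 12.   ]
 [ 0.089 -0.033  9.   ]]
top head [ 0.0882 -0.1547] 17 z [0.0672 0.0696] dog [ 0.0645 -0.1501] 24 3.9 dir to axis -10.9
scene head [ 0.0871 -0.1603] 25 z [0.0673 0.0688] dog [ 0.0626 -0.1538] 41 -0.5 dir to axis -14.8
 t 62.88 tcp [0.3704 0.0998 0.3996] F [-0.4   0.04  0.52] w 0.0001
```

View pics/o.png

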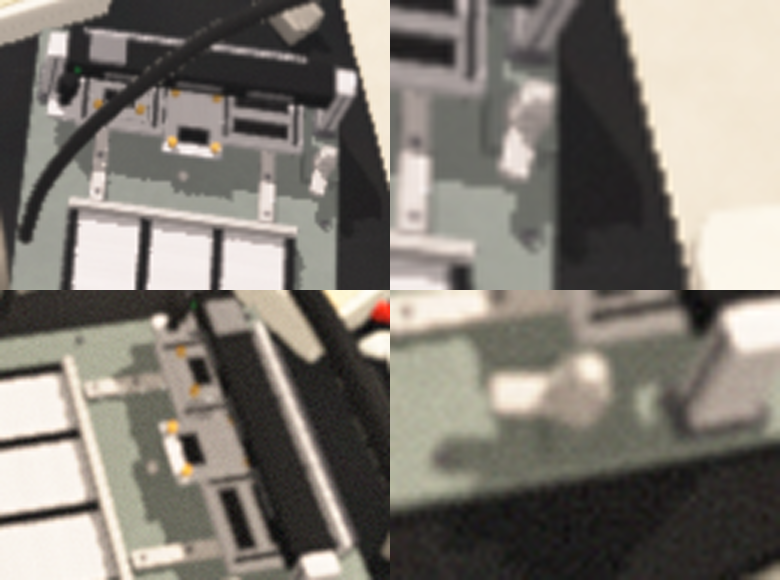

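The carriage is home (TCP stop at x 104 mm, left panel at bed centre). The middle panel has been knocked about 36 mm back: its near standoffs are at x 89 mm instead of 124 mm. I'll push it back with the lifter.

Run:
```python
from h import *
ya=np.deg2rad(9); p0=np.array([.40801545,.3107624,.003]); p0[:2]-= [.0,.001]
command_gripper(.06,80)
p,q=lift_tcp(p0+[0,0,.11],0,ya); r.reach(p,q)
p,q=lift_tcp(p0,0,ya); r.move_straight(p,q,.12,8)
command_gripper(0,80); st("grip")
p,q=lift_tcp(p0+[0,0,.15],0,ya); r.move_straight(p,q,.15)
p,q=lift_tcp([.38,.05,.17],0,0); r.reach(p,q)
p,q=lift_tcp(L(.0,-.007,.12),np.deg2rad(5)); r.reach(p,q)
y,t,th=-.007,np.deg2rad(5),5
for i,(x,z) in enumerate(((.055,.08),(.055,.0430),(.111,.0430),(.095,.0430),(.07,.13))):
    o=origin_for(np.array([x,z]),(.030,0),t); print(lmove(o[0],y,o[1],th,(.15,.08,.04,.08,.2)[i],6 if i in(1,2) else None)); st()
p,q=lift_tcp(L(-.1,.03,.17),0); r.reach(p,q)
look("p"); print(standoffs("p").round(3))
```

```text
grip t 66.03 tcp [0.4247 0.3127 0.0918] F [-1.95  0.59  5.95] w 0.0332
False
 t 69.97 tcp [ 0.5649 -0.2671  0.1689] F [-0.6   0.06 -1.69] w 0.0334
False
 t 70.59 tcp [ 0.565  -0.2682  0.132 ] F [-0.3   0.14 -2.1 ] w 0.0328
False
 t 72.14 tcp [ 0.6195 -0.2801  0.1318] F [ 1.21  0.56 -1.19] w 0.033
False
 t 72.49 tcp [ 0.604  -0.2768  0.1321] F [ 0.5  -0.21 -1.29] w 0.0331
False
 t 73.09 tcp [ 0.5795 -0.2711  0.2181] F [-0.29  0.2  -1.52] w 0.0333
[[ 0.124  0.1    8.   ]
 [ 0.123  0.052  8.   ]
 [ 0.119  0.015  9.   ]
 [ 0.119 -0.033  9.   ]]
```

The middle panel is back, within about 5 mm of centre. Next: return the lifter and fetch the key.

Run:
```python
from h import *
p,q=lift_tcp([.38,.05,.17],0,0); r.reach(p,q)
ya=np.deg2rad(9); p0=np.array([.40801545,.3107624,.003])
p,q=lift_tcp(p0+[0,0,.12],0,ya); r.reach(p,q)
p,q=lift_tcp(p0+[0,0,.012],0,ya); r.move_straight(p,q,.15)
p,q=lift_tcp(p0-[0,0,.003],0,ya); print(r.move_straight(p,q,.02,4)); st()
command_gripper(.06); r.hold(.2); zt=Ro.from_quat(q).as_matrix()[:,2]
e=r.read_state()["eef_pos"]; r.move_straight(e-.12*zt,q,.15); r.reach([.37,-.15,.40],tq(0,.0,True))
im,d,c=grab("top"); im2,d2,c2=grab("scene")
for n,i,dd,cc in(("top",im,d,c),("scene",im2,d2,c2)):
    P=cloud(cc,dd); x,y,z=[P[...,k] for k in range(3)]; hsv=cv2.cvtColor(i,cv2.COLOR_RGB2HSV)
    rm=(cv2.inRange(hsv,(0,140,80),(9,255,255))|cv2.inRange(hsv,(171,140,80),(180,255,255)))>0
    t=P[rm&(x>.35)&(x<.45)&(y>.16)&(y<.26)&(z>.074)&(z<.088)]; print(n,len(t),t.mean(0).round(4),cv2.minAreaRect(t[:,:2].astype(np.float32)))
    t=P[(x>.4)&(x<.45)&(y>.28)&(y<.345)&(z>.096)&(z<.11)]; print(" handle",t.mean(0).round(4))
k=np.deg2rad(-32.7)
for f in(0,1):
    print(f,r.solve_ik([.398,.206,.075],tq(0,k,f))[5],[ (kk,round(r.solve_ik(L(.0895,-.157,.12),tq(0,yaw-.08+kk*np.pi/2,f))[5],2)) for kk in(-1,0,1,2)])
```

```text
True
 t 77.37 tcp [0.4243 0.3135 0.0918] F [-0.03 -0.48  4.59] w 0.0329
top 0 [nan nan nan] ((0.0, 0.0), (0.0, 0.0), 0.0)
 handle [0.423 0.313 0.102]
scene 55 [0.3993 0.2016 0.0793] ((0.3980851173400879, 0.20226837694644928), (0.013711837120354176, 0.06260401755571365), 55.19342041015625)
 handle [0.4212 0.3095 0.102 ]
0 -0.6937696199021506 [(-1, np.float64(-0.45)), (0, np.float64(-2.02)), (1, np.float64(2.7)), (2, np.float64(1.12))]
1 2.4478230336876425 [(-1, np.float64(2.7)), (0, np.float64(1.12)), (1, np.float64(-0.45)), (2, np.float64(-2.02))]<stdin>:13: RuntimeWarning: Mean of empty slice.
  ret = um.true_divide(
```

Run:
```python
from h import *
k=np.deg2rad(-33.5); q=tq(0,k); kc=np.array([.3976,.205,0])
command_gripper(.05,60)
r.reach(kc+[0,0,.2],q); print(r.move_straight(kc+[0,0,.074],q,.12,8)); st()
command_gripper(0,80); st("grip"); print(r.read_state()["torque"].round(3))
r.move_straight(kc+[0,0,.25],q,.2); st("up")
hy=yaw-.08-np.pi/2; q=tq(0,hy)
r.reach([.38,.05,.25],tq(0,(k+hy)/2)); 
r.reach(L(.03,-.12,.24),q); r.move_straight(L(.0895,-.157,.16),q,.2); r.hold(.2)
im,d,c=grab("scene"); im2,d2,c2=grab("top"); np.savez("q.npz",s=im,t=im2,ds=d,dt=d2)
for n,i,dd,cc in(("top",im2,d2,c2),("scene",im,d,c)):
    P=cloud(cc,dd); hsv=cv2.cvtColor(i,cv2.COLOR_RGB2HSV); w=loc(P.reshape(-1,3)); z=P[...,2].ravel()
    rm=((cv2.inRange(hsv,(0,140,60),(9,255,255))|cv2.inRange(hsv,(171,140,60),(180,255,255)))>0).ravel()
    m=rm&(abs(w[:,0]-.09)<.06)&(abs(w[:,1]+.157)<.06)&(z>.09); print(n,m.sum(),w[m].mean(0).round(4),z[m].min().round(4) if m.any() else 0,z[m].max().round(4) if m.any() else 0, w[m].min(0).round(3),w[m].max(0).round(3))
    m=(abs(w[:,0]-.09)<.035)&(abs(w[:,1]+.157)<.035)&(z>.08)&(z<.12); print("  hub",m.sum(),w[m].mean(0).round(4),z[m].min().round(4), w[m].min(0).round(3),w[m].max(0).round(3))
st()
```

```text
False
 t 83.78 tcp [0.398  0.2051 0.0745] F [-0.34  0.08 -0.34] w 0.0498
grip t 84.22 tcp [0.3986 0.2054 0.075 ] F [-0.69  1.1   6.09] w 0.0108
[ 0.098 -0.08  -0.058]
up t 85.25 tcp [0.3969 0.2048 0.2489] F [ 1.14  0.94 -1.52] w 0.0106<stdin>:14: RuntimeWarning: Mean of empty slice.
  ret = um.true_divide(
Traceback (most recent call last):
ValueError: zero-size array to reduction operation minimum which has no identity
```

Run:
```python
from h import *
st()
D=np.load("q.npz")
for n,i,dd in(("top",D["t"],D["dt"]),("scene",D["s"],D["ds"])):
    cc=optics.camera_model(n); P=cloud(cc,dd); hsv=cv2.cvtColor(i,cv2.COLOR_RGB2HSV); w=loc(P.reshape(-1,3)); z=P[...,2].ravel()
    uv=np.c_[np.tile(np.arange(640),400),np.repeat(np.arange(400),640)]
    rm=((cv2.inRange(hsv,(0,120,40),(10,255,255))|cv2.inRange(hsv,(170,120,40),(180,255,255)))>0).ravel()
    m=rm&(abs(w[:,0]-.09)<.07)&(abs(w[:,1]+.157)<.07)&(z>.07); print(n,"wing",m.sum())
    if m.any(): print(w[m].min(0).round(4),w[m].max(0).round(4),np.percentile(z[m],[0,50,100]).round(4))
    m=(abs(w[:,0]-.09)<.03)&(abs(w[:,1]+.157)<.03)&(z>.085)&(z<.113)
    if m.any(): print(" hub",m.sum(),w[m].min(0).round(4),w[m].max(0).round(4),z[m].min(),z[m].max())
```

```text
t 88.54 tcp [ 0.5719 -0.4231  0.1614] F [ 0.83 -0.16 -1.43] w 0.011
top wing 0
scene wing 95
[ 0.078  -0.1901] [ 0.0992 -0.1578] [0.1398 0.1648 0.2049]
 hub 82 [ 0.0705 -0.1767] [ 0.1029 -0.1385] 0.08949940357984339 0.11298769504777388
```

```bash
cat >> h.py <<'E'
hy=yaw-.08-np.pi/2
def kz(): return r.read_state()["eef_pos"][2]-.0712
E
python3 - <<'E'
from h import *
q=tq(0,hy)
print(r.move_straight(L(.0895,-.157,.105),q,.04,8)); st(); print("key z",kz(),r.read_state()["torque"].round(3),loc(r.read_state()["eef_pos"]))
E
```

```text
True
 t 89.53 tcp [ 0.572  -0.4241  0.1183] F [-0.28  0.24  5.3 ] w 0.0109
key z 0.04711432307987737 [0.02  0.087 0.028] [[ 0.08992029 -0.15791931]]
```

Key underside is at z 47 mm, about 22 mm below the head's top, so it is seated. Turning clockwise now.

Run:
```python
from h import *
e=r.read_state()["eef_pos"]
for a in np.arange(4,88,4):
    r.move_straight(e,tq(0,hy-np.deg2rad(a)),.05); s=r.read_state()
    ya=Ro.from_quat(s["eef_rot"]).as_matrix()[:,0]
    print(a,s["torque"].round(2),s["contact_force"].round(1),round(np.rad2deg(s["joint_positions"][5]),1),round(kz(),4))
    if abs(s["torque"][2])>.6 or np.abs(s["contact_force"]).max()>25: break
st()
```

```text
4 [ 0.15  0.04 -0.05] [0.1 0.3 2.8] -21.7 0.0472
8 [ 0.07 -0.05 -0.02] [ 0.2 -0.4  1.2] -17.8 0.0471
12 [ 0.   -0.03  0.01] [0.7 0.4 2.9] -13.8 0.0472
16 [-0.26  0.02  0.  ] [-0.8 -1.6  2.1] -9.8 0.0472
20 [-0.23  0.05 -0.05] [-0.5 -1.2  1.9] -5.8 0.0472
24 [-0.27  0.13  0.05] [-1.3 -1.   1.7] -1.8 0.0472
28 [-0.36  0.21 -0.02] [-1.3 -0.6  2.2] 2.2 0.0472
32 [-0.36  0.24  0.03] [ 0.5 -2.3  2.2] 6.2 0.0472
36 [-0.4   0.24 -0.  ] [-1.  -2.1  3.1] 10.2 0.0472
40 [-0.41  0.28  0.02] [-1.4 -2.   3. ] 14.2 0.0472
44 [-0.3   0.4   0.01] [-2.2 -2.2  3. ] 18.2 0.0472
48 [-0.27  0.4   0.02] [-2.  -0.6  3.6] 22.2 0.0471
52 [-0.29  0.43  0.02] [-1.6 -2.   3.8] 26.2 0.0472
56 [-0.25  0.48  0.  ] [-2.9 -1.8  3.7] 30.2 0.0472
60 [-0.24  0.52 -0.03] [-2.4 -0.4  4. ] 34.2 0.0472
64 [-0.15  0.55 -0.01] [-2.3 -1.2  4.4] 38.2 0.0471
68 [-0.1   0.58  0.04] [-3.  -0.2  4.1] 42.2 0.0471
72 [-0.04  0.57  0.01] [-3.5  0.1  4.5] 46.2 0.0471
76 [0.01 0.61 0.02] [-3.3  0.   4.9] 50.2 0.0472
80 [ 0.04  0.6  -0.01] [-4.1  0.2  4.6] 54.2 0.0471
84 [0.06 0.63 0.  ] [-2.6  0.2  5.1] 58.2 0.0472
 t 94.78 tcp [ 0.572  -0.424   0.1184] F [-2.63  0.21  5.08] w 0.0104
```

```bash
cat >> h.py <<'E'
def dogcheck():
    for n in("scene","top"):
        im,d,c=grab(n); P=cloud(c,d); w=loc(P.reshape(-1,3)); z=P[...,2].ravel(); br=im.max(2).ravel()
        m=(z>.034)&(z<.049)&(w[:,0]>.04)&(w[:,0]<.13)&(w[:,1]<-.1)&(w[:,1]>-.185)&(br>120)
        print(n,"dog-level pts",[(x.tolist(),int(zz*1e3),int(b)) for x,zz,b in list(zip((w[m]*1e3).round().astype(int),z[m],br[m]))[::max(1,m.sum()//16)]])
        k=(z>.049)&(z<.08)&(abs(w[:,0]-.09)<.035)&(abs(w[:,1]+.157)<.035)
        if k.any(): print("   hub pts",k.sum(),w[k].min(0).round(3),w[k].max(0).round(3),z[k].min().round(3))
        np.savez("dog_"+n+".npz",im=im,d=d)
E
python3 - <<'E'
from h import *
dogcheck(); e=r.read_state()["eef_pos"]; print(r.read_state()["tau"].round(2))
for a in(87,90,93,96):
    r.move_straight(e,tq(0,hy-np.deg2rad(a)),.05); s=r.read_state(); print(a,s["torque"].round(2),s["tau"][5].round(3),s["contact_force"].round(1))
    if abs(s["torque"][2])>.6: break
E
```

```text
scene dog-level pts [([104, -100], 42, 165), ([106, -102], 44, 154), ([101, -102], 41, 157), ([103, -103], 42, 168), ([105, -105], 44, 158), ([103, -105], 39, 163), ([104, -107], 43, 154), ([108, -106], 40, 127), ([102, -108], 40, 166), ([103, -110], 43, 156), ([107, -109], 41, 127), ([102, -109], 35, 155), ([103, -112], 42, 145), ([105, -113], 43, 129), ([101, -112], 35, 150), ([102, -115], 42, 141), ([102, -117], 39, 128), ([101, -119], 38, 132), ([84, -119], 39, 178), ([84, -122], 45, 162), ([88, -121], 41, 153), ([91, -122], 42, 146), ([77, -121], 40, 185), ([79, -123], 41, 219), ([83, -122], 38, 210), ([77, -123], 37, 177), ([79, -124], 39, 211), ([81, -125], 40, 208), ([77, -128], 41, 173), ([80, -128], 40, 172), ([78, -128], 35, 132)]
   hub pts 101 [ 0.072 -0.177] [ 0.106 -0.149] 0.049
top dog-level pts []
[  1.08 -61.2  -23.67   0.57  -0.8    0.  ]
87 [0.07 0.6  0.03] 0.173 [-3.3  0.4  4.5]
90 [0.04 0.6  0.08] 0.28 [-2.4  0.4  4.9]
93 [0.08 0.59 0.43] 0.589 [-2.6 -0.   5.7]
96 [0.15 0.61 0.75] 0.843 [-4.1  0.4  4.6]
```

The end stop is clear: torque rose 0.03 → 0.75 N·m and the dog now lies behind the carriage. Releasing and checking.

Run:
```python
from h import *
e=r.read_state()["eef_pos"]; q=tq(0,hy-np.deg2rad(93)); r.move_straight(e,q,.05); print(r.read_state()["torque"].round(2))
command_gripper(.035); r.hold(.2); st()
r.move_straight(e+[0,0,.12],q,.12); r.reach(L(-.05,-.05,.35),tq(0,hy)); r.reach([.35,.15,.42],tq(0,-.5)); r.hold(.2)
dogcheck(); look("z"); print(standoffs("z").round(3))
for n in("top","scene"):
    D=np.load("dog_"+n+".npz"); c=optics.camera_model(n); P=cloud(c,D["d"]); hsv=cv2.cvtColor(D["im"],cv2.COLOR_RGB2HSV); w=loc(P.reshape(-1,3)); z=P[...,2].ravel()
    rm=((cv2.inRange(hsv,(0,120,40),(10,255,255))|cv2.inRange(hsv,(170,120,40),(180,255,255)))>0).ravel()
    m=rm&(abs(w[:,0]-.09)<.07)&(abs(w[:,1]+.157)<.07)&(z>.07); zt=np.percentile(z[m],[2,50,98]).round(4)
    t=m&(z>zt[2]-.012); print(n,m.sum(),zt,w[t].mean(0).round(4),cv2.minAreaRect(w[t].astype(np.float32)))
    x,y=P[...,0],P[...,1]; k=P[(x>.39)&(x<.45)&(y>.28)&(y<.345)&(P[...,2]>.096)&(P[...,2]<.11)]; print(" handle",k.mean(0).round(4),len(k))
st()
```

```text
[0.1  0.65 0.46]
 t 96.69 tcp [ 0.572  -0.4239  0.118 ] F [0.39 0.22 0.54] w 0.035
scene dog-level pts [([106, -100], 47, 179), ([112, -102], 43, 129), ([104, -102], 39, 173), ([109, -104], 42, 171), ([102, -106], 43, 168), ([108, -107], 40, 170), ([100, -110], 44, 166), ([107, -110], 42, 178), ([113, -110], 39, 130), ([104, -111], 39, 173), ([109, -113], 40, 168), ([129, -116], 38, 123), ([102, -115], 41, 173), ([108, -116], 41, 171), ([112, -119], 46, 137), ([119, -118], 42, 151), ([123, -120], 44, 183), ([130, -120], 41, 190), ([104, -118], 40, 196), ([109, -120], 44, 192), ([114, -122], 45, 194), ([92, -119], 42, 189), ([79, -122], 41, 157)]
   hub pts 123 [ 0.071 -0.176] [ 0.107 -0.148] 0.049
top dog-level pts [([130, -117], 40, 144), ([123, -126], 48, 129), ([125, -132], 38, 159), ([111, -100], 41, 152), ([110, -116], 48, 157), ([108, -104], 41, 167), ([110, -120], 43, 123), ([106, -108], 38, 169), ([108, -125], 39, 136), ([102, -108], 39, 156), ([104, -124], 40, 165), ([103, -129], 36, 150), ([99, -132], 37, 133), ([90, -127], 45, 157), ([86, -120], 43, 164), ([91, -139], 38, 156), ([86, -131], 40, 173), ([83, -126], 36, 171), ([80, -135], 38, 122)]
   hub pts 91 [ 0.073 -0.174] [ 0.111 -0.138] 0.049
[[ 0.124  0.1    9.   ]
 [ 0.124  0.052  9.   ]
 [ 0.119  0.014 10.   ]
 [ 0.119 -0.033  9.   ]]
top 111 [0.0952 0.1206 0.1305] [ 0.0877 -0.1562] ((0.09081168472766876, -0.15598666667938232), (0.012298235669732094, 0.06895148009061813), 88.40089416503906)
 handle [0.4225 0.3122 0.1023] 55
scene 207 [0.0872 0.1207 0.1259] [ 0.0896 -0.1599] ((0.09063770622015, -0.15860138833522797), (0.012826568447053432, 0.06517492979764938), 86.4168701171875)
 handle [0.4217 0.31   0.1019] 29
 t 101.33 tcp [0.3502 0.1498 0.4199] F [-0.05 -0.47  0.03] w 0.0353
```

```bash
python3 -c "
from h import *
print(r.finish_job())"
```

```text
the job is handed in; nothing more can be done
None
```

The job is handed in, with no verdict returned: both panels lie blue face down on the bed, the carriage is home, the key is seated and turned until it hit its end stop, and the lifter is back on the mat; I judged these from camera and force readings, because the lock angle and carriage travel can't be read directly.

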